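# Swap the ticket clips on two stock tubs

### The job

The two spring clips that carry the stock tickets are on the wrong tubs: swap them. Squeeze each open, take it off, and release it onto the far long wall (the one facing away from the robot) of the other tub, so that in the end the clip with the round ticket grips the far wall of the tub holding three jars and the clip with the wide rectangular ticket grips the far wall of the empty tub, each upright, pushed well down over the rim, with its ticket hanging outside the tub. Do not shift or knock over the jars, bottles or tins.

Things in the scene. Friction and masses are not known exactly. Their poses are not given: they have to be found in the camera images.
- disc_clip: Upright steel spring clip like a big peg, the one with the round ticket, astride the far wall of the empty tub. Two levers 34 mm wide (y). Origin: on the hinge, between the levers, 10 mm above the rim; z up, x square to the wall, towards its ticket. Handles above it splay: 36, 45, 51 mm wide over their outer faces (x) at 20, 40, 51 (top) mm up. Jaws reach 45 mm below it. About 125 g.
- card_clip: Upright steel spring clip like a big peg, the one with the rectangular ticket, astride the far wall of the tub with the jars. Two levers 34 mm wide (y). Origin: on the hinge, between the levers, 10 mm above the rim; z up, x square to the wall, towards its ticket. Handles above it splay: 36, 45, 51 mm wide over their outer faces (x) at 20, 40, 51 (top) mm up. Jaws reach 45 mm below it. About 125 g.
- disc_lever (a joint): Opening of the clip with the round ticket, rad: 0 jaws flat on a 6 mm wall, -0.15 shut on nothing. Pinch the handles along x (10 to 17 N) to open; 0.44 is fully squeezed, at a stop: handles parallel, 28 mm over their outer faces, jaw tips 25 mm apart, each lever leaning 0.22 rad (the listed body is the ticket-side lever). A 12 mm barrel on the hinge stops the rim 6 mm below it.
- card_lever (a joint): Opening of the clip with the rectangular ticket, rad: 0 jaws flat on a 6 mm wall, -0.15 shut on nothing. Pinch the handles along x (10 to 17 N) to open; 0.44 is fully squeezed, at a stop: handles parallel, 28 mm over their outer faces, jaw tips 25 mm apart, each lever leaning 0.22 rad (the listed body is the ticket-side lever). A 12 mm barrel on the hinge stops the rim 6 mm below it.
- disc_ticket (a point): Centre of the round ticket, a white disc 58 mm across and 3 mm thick on the outside of one jaw: 40 mm below and 8.5 mm out (x) from the clip's origin.
- card_ticket (a point): Centre of the rectangular ticket, a white card 84 mm wide (y), 50 mm high and 3 mm thick on the outside of one jaw: 40 mm below and 8.5 mm out (x) from the clip's origin.
- jar_tub: The grey plastic tub, open-topped, 166 mm (x) by 280 mm (y) by 110 mm tall, walls 6 mm, fixed to the bench. Origin at the centre of its underside; x points away from the robot (give or take its yaw), to its far long wall. Three jars stand in it, well below its rim.
- empty_tub: The empty grey plastic tub, open-topped, 166 mm (x) by 280 mm (y) by 110 mm tall, walls 6 mm, fixed to the bench. Origin at the centre of its underside; x points away from the robot (give or take its yaw), to its far long wall. Nothing is in it.
- jar_tub_far_rim (a point): Middle of the top edge of the far long wall (the one away from the robot) of the tub with the jars: centre of the 6 mm wall thickness, 110 mm above the bench. x points out of the tub, square to the wall; y runs along the wall, which is straight and 280 mm long (134 mm each way to the inside of the end walls); z up.
- empty_tub_far_rim (a point): Middle of the top edge of the far long wall (the one away from the robot) of the empty tub: centre of the 6 mm wall thickness, 110 mm above the bench. x points out of the tub, square to the wall; y runs along the wall, which is straight and 280 mm long (134 mm each way to the inside of the end walls); z up.
- jar0: Glass jar in the jar tub, 64 mm across, 85 mm tall, top 91 mm above the bench. Origin under its centre.
- jar1: Glass jar in the jar tub, 64 mm across, 85 mm tall, top 91 mm above the bench. Origin under its centre.
- jar2: Glass jar in the jar tub, 64 mm across, 85 mm tall, top 91 mm above the bench. Origin under its centre.
- water_bottle: Clear bottle, 64 mm across, 190 mm tall, standing just outside the far wall of the jar tub, towards one end. Origin under its centre.
- pump_bottle: Clear pump bottle, 64 mm across, 183 mm tall with its white nozzle (reaching 35 mm from the axis), standing just outside the far wall of the empty tub, towards one end. Origin under its centre.
- tin_a: Flat metal tin, 62 mm across, 42 mm tall, outside the far wall of the jar tub, towards the other end. Origin under its centre.
- tin_b: Flat metal tin, 62 mm across, 42 mm tall, outside the far wall of the empty tub, towards the other end. Origin under its centre.
Not all that is in view belongs to the job. What is shaped like the card_clip but red or turquoise is not meant.

How it is judged (in metres and radians):
At the end, for the whole second after the job is handed in: Round-ticket clip on the jar tub's far wall, rectangular one on the empty tub's: hinge within 9 mm of the wall's mid-plane, 128 mm of its middle, at most 24 mm above the rim; under 0.2 rad from upright; ticket outside; jaws shut on the wall (lever -0.07 to 0.09 rad); at rest (x of disc_clip in the frame of jar_tub_far_rim between -0.009 and 0.009 m and y of disc_clip in the frame of jar_tub_far_rim between -0.128 and 0.128 m and z of disc_clip in the frame of jar_tub_far_rim between 0 and 0.024 m and x of disc_ticket in the frame of jar_tub_far_rim above 0.002 m and angle between each of disc_clip, card_clip's own z axis and vertical below 0.2 rad and value of joint disc_lever between -0.07 and 0.09 rad and linear speed of each of disc_clip, card_clip below 0.02 m/s and x of card_clip in the frame of empty_tub_far_rim between -0.009 and 0.009 m and y of card_clip in the frame of empty_tub_far_rim between -0.128 and 0.128 m and z of card_clip in the frame of empty_tub_far_rim between 0 and 0.024 m and x of card_ticket in the frame of empty_tub_far_rim above 0.002 m and value of joint card_lever between -0.07 and 0.09 rad); the robot touches nothing.
It fails at once if a jar, bottle or tin shifted more than 40 mm or tipped over (distance of any of jar0, jar1, jar2, water_bottle, pump_bottle, tin_a, tin_b from where it was at the start of the episode above 0.04 m or angle between any of jar0, jar1, jar2, water_bottle, pump_bottle, tin_a, tin_b's own z axis and vertical above 0.5 rad).
It also fails if it takes over 59 s, if anything falls off the work surface, if the arm or the gripper's body presses on something with over 40 N, if the wrist force passes 120 N, or if a joint passes its speed limit or range.

### The arm

A 6-joint arm with a two-finger parallel gripper is mounted at the origin on the work surface. World frame = base frame: x ahead of the robot, y to its left, z up, the work surface at z = 0. Lengths are in mm, angles in rad, forces in N, time in s.
With the tool pointing down it reaches from about 350 to 925 mm from the base axis. Payload 6.4 kg.
Tool frame: the origin (TCP) lies at the very end of the fingers, on their centre line; the grasp point (between the pads) lies 19 mm behind it (bot.grip_depth is the z of the grasp point in the tool frame, in mm); z points along the fingers, y is the line along which they close (so a half turn about z gives the same grasp; the last joint's range is limited). The gripper opens to 85 mm and grips with 20 to 120 N. Pads are 22 mm wide; open, the fingers measure 114 mm over their backs; the gripper's body (76 mm by 85 mm) begins 54 mm behind the grasp point. The pads swing forward as they close: fully open they stand 13 mm farther back than shut.
Start: joints at [1.018, 0.245, 1.558, -0, 1.339, -0.174], TCP at [240.372, 603.933, 231.29] pointing down, gripper open.
Joint ranges: [-3.13, 3.13], [-1.02, 2.26], [0.13, 2.54], [-0.95, 4.09], [0.21, 2.88], [-2.74, 2.74]. Speed limits (rad/s): [2.57, 2.57, 3.14, 3.14, 3.14, 3.14].

### API

Orientations are given as a unit quaternion [x, y, z, w].
In Python, from bench import bot gives the robot as it stands.
- The arm moves only by the tool carry_out, never from a script. Its argument "plan" is text: rows parted by semicolons, each of 7 numbers parted by spaces: the turn, a rotation vector about the tool's x, y, z in rad, then the shift along the tool's x, y, z in m, then the opening, from 0 (shut) to 1 (fully open). In form: wx wy wz x y z hand; .... A call has exactly 5 rows; each row shifts and turns the commanded pose from where the row before left it, along the tool's axes as they then stand; what a row does not reach is not made up. A row lasts 1/8 s, in which the tool goes at most 62.5 mm and 10.7 degrees, less where a joint would pass 70% of its speed; a pose out of reach is approached as far as the arm can. A call is refused whole if a number of a shift passes 0.0625 or a number of a turn 0.188, either way. A call with a gripper value outside its range is refused whole. The fingers move at their own pace and stop on an object; "squeeze" is the grip in N (left out, the last holds). Time passes only in rows, so rows that do not move let the fingers close, or fill a call up. It gives the time, the measured TCP pose, the force, the opening and the grip force at its end, in the units of the state.
- bot.read_state(): the state, without advancing time (a new reading comes with each control period).
- bot.snapshot(name): name is "side" or "top"; returns a dict with "img" (480x640x3 uint8, red, green, blue), "fov_y" (degrees; the focal length in pixels is half the picture's height over the tangent of half this angle, whatever the lens; pixels are square), "cx", "cy" (the principal point, pixels), "dist" ([k1, k2, p1, p2, k3] as OpenCV has them; the pictures are not rectified), "T" (4x4, takes a point from camera to world coordinates). Camera axes: x right, y up, looking along -z (the intrinsics and any distortion apply to the point x, -y, -z); pixel columns grow to the right and rows downward; lengths in mm; the calibration is good to about 2 mm. A picture is of the moment at which its call begins. There is no depth.
- bot.hand_in(): hands the job in; it is judged then, once.
The state is a dict: "time_s": time; "joint_positions": joint angles; "qd": joint speeds; "effort": joint torques, N m; "eef_pos": TCP position; "ee_rot": TCP orientation; "force": force on the tool from outside, world axes, zero at the start; "torque": the same for the moment, N m; "finger_gap": finger opening in mm; "finger_force": force on a finger pad.
Only numpy, scipy, OpenCV 4.12 (cv2) and the standard library are available. Lean on these libraries where they do the work, as an engineer would, in place of code of your own. Each camera call takes 0.05 s, during which the arm holds its last target. There are 200 camera calls.

## Working session

There is one attempt and no reset: what is moved stays moved. The work goes in short steps, Python scripts to look and compute and a tool call to move; the robot and the scene stay as the last step left them, time stands still between calls to the robot, and variables do not carry over. Pictures are saved under pics/ and viewed, at most 12 in all, crops included, and the job is handed in when it is done.

Besides the shell and the picture viewer there is one more tool, called after "Emit:" as a command line: name --argument value ..., lists and objects as JSON in quotes. carry_out: Moves the arm, as the interface text tells. Its arguments: {"type":"object","properties":{"plan":{"type":"string"},"squeeze":{"type":"number"}},"required":["plan"]}

```bash
mkdir -p pics; cat > h.py <<'E'
import numpy as np, cv2
from bench import bot
from scipy.spatial.transform import Rotation as R
def snap(n):
    s=bot.snapshot(n); f=240/np.tan(np.radians(s['fov_y'])/2)
    s['K']=np.array([[f,0,s['cx']],[0,f,s['cy']],[0,0,1.]]); s['d']=np.array(s['dist'],float); s['T']=np.array(s['T']); return s
def ray(s,uv):
    p=cv2.undistortPoints(np.array(uv,float).reshape(-1,1,2),s['K'],s['d']).reshape(-1,2)
    d=np.c_[p[:,0],-p[:,1],-np.ones(len(p))]@s['T'][:3,:3].T
    return s['T'][:3,3],d
def onz(s,uv,z):
    o,d=ray(s,uv); return o+d*((z-o[2])/d[:,2])[:,None]
def proj(s,P):
    P=np.atleast_2d(np.array(P,float)); c=(P-s['T'][:3,3])@s['T'][:3,:3]
    return cv2.projectPoints(c*[1,-1,-1],np.zeros(3),np.zeros(3),s['K'],s['d'])[0].reshape(-1,2)
def save(s,n): cv2.imwrite('pics/'+n+'.png',s['img'][:,:,::-1])
E
python3 - <<'E'
from h import *
for n in('top','side'):
    s=snap(n); save(s,n+'0'); print(n,s['T'].round(2).tolist(),s['fov_y'],s['cx'],s['cy'],s['dist'])
st=bot.read_state();print(st, bot.grip_depth)
E
```

```text
top [[-0.02, 0.98, -0.18, 271.83], [-1.0, -0.01, 0.02, 12.53], [0.01, 0.18, 0.98, 1262.11], [0.0, 0.0, 0.0, 1.0]] 43.06575942165918 318.13597271491557 256.35399260639264 [0.03074427 0.         0.         0.         0.        ]
side [[0.97, 0.12, -0.19, 314.39], [-0.22, 0.55, -0.81, -772.36], [0.01, 0.83, 0.56, 629.4], [0.0, 0.0, 0.0, 1.0]] 57.421731316887396 316.4064228995731 248.51336957939301 [0.01050113 0.         0.         0.         0.        ]
{'time_s': 0.1, 'joint_positions': array([ 1.01788670e+00,  2.45762700e-01,  1.55889029e+00, -1.21873790e-05,
        1.33869287e+00, -1.74115000e-01]), 'qd': array([-0.0008691 , -0.00210523, -0.00253227, -0.00022237,  0.00041468,
        0.00275149]), 'effort': array([ 7.39918341e-04, -4.30665600e+01, -3.27131724e+01, -1.15164103e-04,
        2.75895320e-03,  2.10158692e-05]), 'eef_pos': array([240.11086456, 603.48847804, 230.27967749]), 'ee_rot': array([ 1.88265566e-01,  9.82117767e-01, -8.21431060e-04, -3.06143668e-04]), 'force': array([ 0.30742509, -0.85893908,  0.13488211]), 'torque': array([ 0.01028183, -0.00247137,  0.03076133]), 'finger_force': 0.0, 'finger_gap': 85.49908512619797} -18.700000000000003
```

View pics/top0.png

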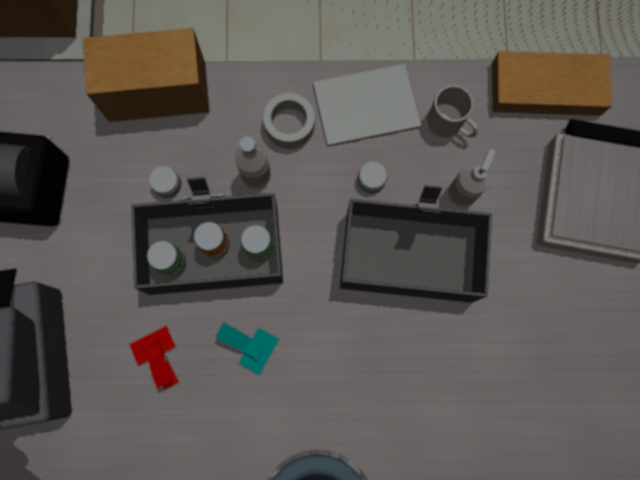

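View pics/side0.png

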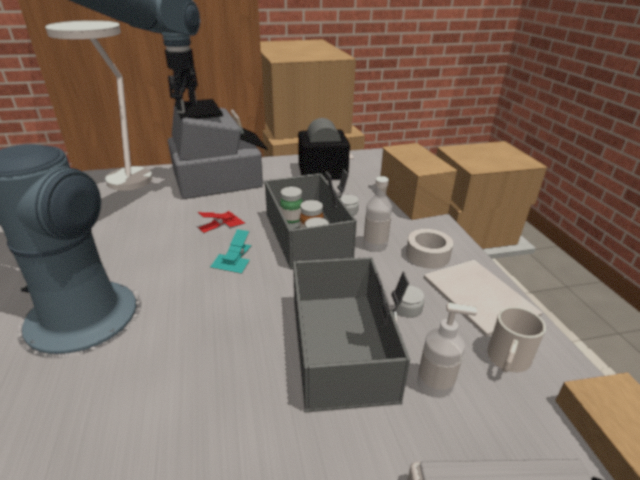

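The top view shows the jar tub with far rim from (133,205) to (276,195) and its clip at about (200,190). The empty tub's far rim runs from (349,202) to (491,212) and its clip is at about (430,197). The side view confirms that both are on the far walls. Next I'll zoom in on the clips.

```bash
python3 - <<'E'
from h import *
s=snap('top')
c={'jar':[(133,205),(276,195),(282,286),(137,294)],'emp':[(349,202),(491,212),(486,300),(342,290)]}
for k,v in c.items():
    P=onz(s,v,110)[:,:2]; print(k,P.round(0).tolist(),'edges',[np.linalg.norm(P[i]-P[(i+1)%4]).round(0) for i in range(4)], 'ctr',P.mean(0).round(0),'yaw',np.arctan2(*(P[0]-P[1])[[0,1]]).round(3), np.arctan2(*(P[3]-P[2])[[0,1]]).round(3))
im=s['img'][:,:,::-1]; g=np.clip(im.astype(float)*1.8,0,255).astype('uint8')
a=cv2.resize(g[165:240,165:240],(400,400),interpolation=cv2.INTER_CUBIC);b=cv2.resize(g[165:240,395:470],(400,400),interpolation=cv2.INTER_CUBIC)
cc=cv2.resize(g[180:310,120:500],(800,274))[:200]
cv2.imwrite('pics/clips.png',np.hstack([a,b]))
E
```

```text
jar [[591.0, 351.0], [609.0, 74.0], [429.0, 63.0], [417.0, 337.0]] edges [np.float64(278.0), np.float64(180.0), np.float64(274.0), np.float64(175.0)] ctr [512. 206.] yaw -0.062 -0.041
emp [[593.0, -69.0], [569.0, -346.0], [397.0, -325.0], [419.0, -51.0]] edges [np.float64(278.0), np.float64(174.0), np.float64(275.0), np.float64(174.0)] ctr [ 494. -198.] yaw 0.085 0.083
```

View pics/clips.png

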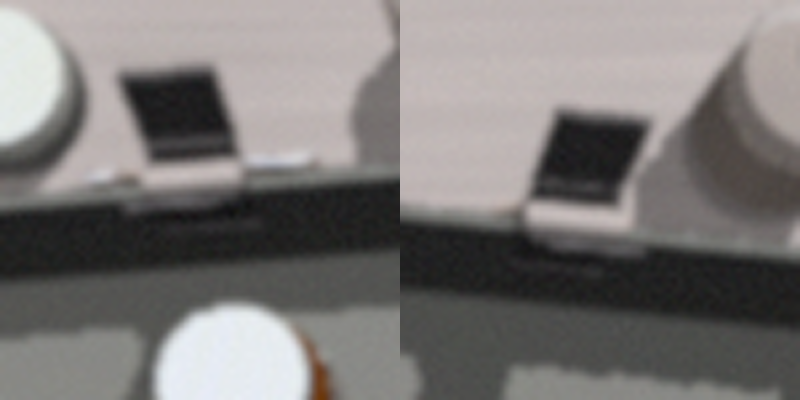

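The zoom shows the far handle's top edges at about (120,72)–(215,68) on the left clip and (558,108)–(652,120) on the right. The near handle tops are faint grey at about y=207 and y=246. From these I'll compute the clip centres at z=171 and fit the far rim lines.

```bash
python3 - <<'E'
from h import *
s=snap('top'); g=cv2.GaussianBlur(cv2.cvtColor(s['img'],cv2.COLOR_RGB2GRAY),(3,3),0).astype(float)
for k,(a,b),ex in (('jar',((133,205),(276,195)),[(150,180),(183,228),(234,276)]),('emp',((349,202),(491,212)),[(413,500),(358,388)])):
    uv=[]
    for u in range(a[0]+4,b[0]-3):
        if any(p<=u<=q for p,q in ex): continue
        v0=a[1]+(u-a[0])*(b[1]-a[1])/(b[0]-a[0]); r=np.arange(int(v0)-6,int(v0)+9)
        d=g[r+1,u]-g[r-1,u]; i=d.argmin(); uv.append((u,r[i]))
    P=onz(s,uv,110)[:,:2].astype(np.float32); vx,vy,x0,y0=cv2.fitLine(P,cv2.DIST_HUBER,0,.01,.01).ravel()
    print(k,len(uv),'normal angle',np.arctan(-vx/vy).round(3),'x at y=200s:',{y:round(float(x0+(y-y0)*vx/vy),1) for y in(-290,-218,-150,220,300)})
print(onz(s,[(197.1,190.9),(432.4,198.75)],171).round(1))
print('tops',onz(s,[(253,165)],190).round(0),onz(s,[(472,180)],150).round(0),onz(s,[(164,180),(373,177)],42).round(0))
E
```

```text
jar 20 normal angle 0.078 x at y=200s: {-290: 638.8, -218: 633.2, -150: 627.9, 220: 599.0, 300: 592.7}
emp 29 normal angle -0.126 x at y=200s: {-290: 568.5, -218: 577.6, -150: 586.2, 220: 632.9, 300: 643.0}
[[ 600.3  216.5  171. ]
 [ 580.1 -220.2  171. ]]
tops [[643. 111. 190.]] [[ 622. -302.  150.]] [[ 663.  309.   42.]
 [ 665. -126.   42.]]
```

```bash
cat > go.py <<'E'
# python3 go.py x y z phi : rows (tool axes) from the measured pose to target; tool down, tool-y at angle phi
import sys; from h import *
x,y,z,phi=map(float,sys.argv[1:5]); st=bot.read_state(); p=np.array(st['eef_pos']); A=R.from_quat(st['ee_rot'])
B=R.from_matrix(np.array([[-np.sin(phi),np.cos(phi),0],[np.cos(phi),np.sin(phi),0],[0,0,-1.]]))
d=np.array([x,y,z])-p; w=(A.inv()*B).as_rotvec()
n=int(max(np.ceil(np.linalg.norm(d)/60),np.ceil(np.linalg.norm(w)/.18),1)); 
print('p',p.round(1),'F',np.round(st['force'],1),'gap',round(st['finger_gap'],1),'t',round(st['time_s'],2),'d',d.round(1),'w',w.round(3),'rows',n)
for i in range(n):
    C=A*R.from_rotvec(w*i/n); print(*(w/n).round(3),*(C.inv().apply(d/n)/1000).round(4))
E
python3 go.py 578 -220 240 -0.095
```

```text
p [240.2 603.6 230.6] F [ 0.1  0.2 -1.1] gap 85.3 t 0.2 d [ 337.8 -823.6    9.4] w [-1.000e-03  1.000e-03  1.287e+00] rows 15
-0.0 0.0 0.086 -0.0412 -0.0427 -0.0006
-0.0 0.0 0.086 -0.0447 -0.039 -0.0006
-0.0 0.0 0.086 -0.0479 -0.035 -0.0006
-0.0 0.0 0.086 -0.0507 -0.0308 -0.0006
-0.0 0.0 0.086 -0.0532 -0.0263 -0.0006
-0.0 0.0 0.086 -0.0553 -0.0217 -0.0006
-0.0 0.0 0.086 -0.0569 -0.0169 -0.0006
-0.0 0.0 0.086 -0.0581 -0.0119 -0.0006
-0.0 0.0 0.086 -0.0589 -0.0069 -0.0006
-0.0 0.0 0.086 -0.0593 -0.0018 -0.0006
-0.0 0.0 0.086 -0.0593 0.0033 -0.0006
-0.0 0.0 0.086 -0.0588 0.0083 -0.0006
-0.0 0.0 0.086 -0.0578 0.0133 -0.0006
-0.0 0.0 0.086 -0.0565 0.0183 -0.0006
-0.0 0.0 0.086 -0.0547 0.023 -0.0006
```

Emit:
carry_out --plan "0 0 0.086 -0.041 -0.043 -0.002 1; 0 0 0.086 -0.045 -0.039 -0.002 1; 0 0 0.086 -0.048 -0.035 -0.001 1; 0 0 0.086 -0.051 -0.031 0 1; 0 0 0.086 -0.053 -0.026 0 1" --squeeze 40

```text
time_s: 0.82
eef_pos: [353.3, 327.3, 236.3]
ee_rot: [0.395, 0.919, 0.0, 0.0]
force: [-0.0, 0.0, 0.8]
finger_gap: 84.8
finger_force: 0.0
```

Emit:
carry_out --plan "0 0 0.086 -0.055 -0.022 0 1; 0 0 0.086 -0.057 -0.017 0 1; 0 0 0.086 -0.058 -0.012 0 1; 0 0 0.086 -0.059 -0.007 0 1; 0 0 0.086 -0.059 -0.002 0 1"

```text
time_s: 1.45
eef_pos: [464.6, 52.4, 236.4]
ee_rot: [0.582, 0.813, 0.0, 0.0]
force: [0.4, 1.0, -0.1]
finger_gap: 85.2
finger_force: 0.0
```

Emit:
carry_out --plan "0 0 0.086 -0.059 0.003 0 1; 0 0 0.086 -0.059 0.008 0 1; 0 0 0.086 -0.058 0.013 0 1; 0 0 0.086 -0.056 0.018 0 1; 0 0 0.086 -0.055 0.023 0 1"

```text
time_s: 2.08
eef_pos: [575.3, -222.7, 236.1]
ee_rot: [0.742, 0.67, 0.0, -0.0]
force: [0.7, 0.1, 0.2]
finger_gap: 85.2
finger_force: 0.0
```

```bash
python3 go.py 578 -220 240 -0.095; python3 - <<'E'
from h import *
t=snap('top');s=snap('side')
a=cv2.resize(t['img'][150:250,370:500],(390,300),interpolation=cv2.INTER_CUBIC);b=cv2.resize(s['img'][170:350,320:460],(390,501),interpolation=cv2.INTER_CUBIC)
o=np.zeros((501,780,3),'uint8');o[:300,:390]=a;o[:,390:]=b
cv2.imwrite('pics/near.png',np.clip(o[:,:,::-1]*1.5,0,255))
E
```

```text
p [ 575.3 -222.7  236.1] F [0.7 0.1 0.2] gap 85.2 t 2.08 d [2.7 2.7 3.9] w [-0.    -0.    -0.006] rows 1
-0.0 -0.0 -0.006 0.0029 0.0024 -0.0039[ WARN:0@0.667] global loadsave.cpp:1063 imwrite_ Unsupported depth image for selected encoder is fallbacked to CV_8U.
```

View pics/near.png

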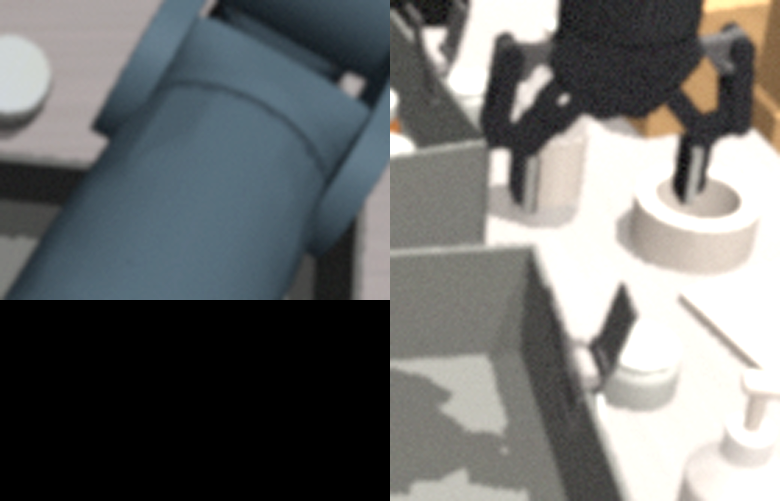

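The side view shows the open fingers at about (530,180) and (690,175) in the zoom, above the clip. Its ticket-side handle top is at about (625,288), which is side pixel (404,273). I'll compare that with the projected prediction.

```bash
python3 - <<'E' 2>/dev/null
from h import *
s=snap('side')
n=np.array([np.cos(-.095),np.sin(-.095),0]);t=np.array([-n[1],n[0],0])
for x in(574,578,582):
    c=np.array([x,-220,120.])
    P=[c+n*a+t*b+[0,0,h] for a,b,h in((25.5,17,51),(25.5,-17,51),(18,-17,20),(-25.5,17,51),(-25.5,-17,51),(0,-17,0))]
    print(x,((proj(s,P)-[320,170])*2.786+[390,0]).round(0).tolist())
im=s['img'][260:320,370:430]; im=np.clip(im.astype(float)*1.7,0,255).astype('uint8')
cv2.imwrite('pics/z.png',cv2.resize(im,(600,600),interpolation=cv2.INTER_CUBIC)[:,:,::-1])
for x in(578,):
    print(((proj(s,P)-[370,260])*10).round(0).tolist())
E
```

```text
574 [[615.0, 279.0], [631.0, 312.0], [613.0, 353.0], [535.0, 285.0], [549.0, 318.0], [581.0, 379.0]]
578 [[620.0, 278.0], [637.0, 311.0], [619.0, 352.0], [541.0, 284.0], [555.0, 318.0], [587.0, 378.0]]
582 [[626.0, 277.0], [643.0, 311.0], [625.0, 351.0], [547.0, 283.0], [561.0, 317.0], [593.0, 377.0]]
[[349.0, 95.0], [408.0, 215.0], [343.0, 359.0], [65.0, 116.0], [114.0, 237.0], [229.0, 455.0]]
```

View pics/z.png

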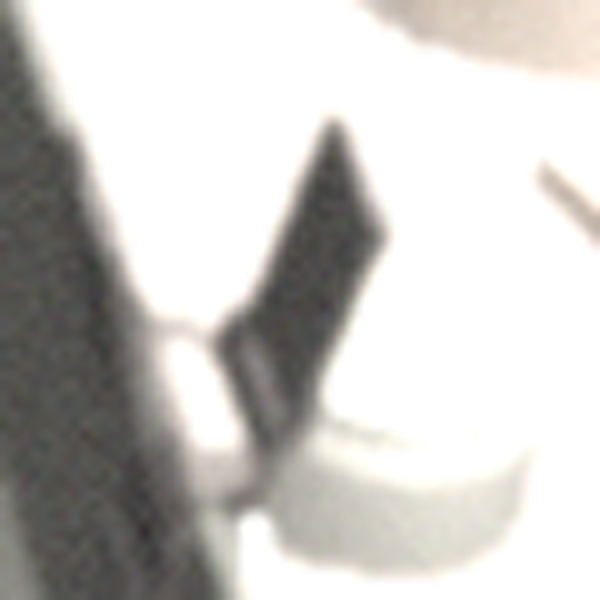

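The handle's top corners are at (332,118) and (385,238), within about 4 mm of the prediction for x≈578, y≈-223. That is close enough to descend and pinch.

Emit:
carry_out --plan "0 0 0 0 0.0025 0.033 1; 0 0 0 0 0 0.033 1; 0 0 0 0 0 0.033 1; 0 0 0 0 0 0 1; 0 0 0 0 0 0 1" --squeeze 40

```text
time_s: 2.85
eef_pos: [578.1, -220.7, 138.9]
ee_rot: [0.741, 0.672, 0.0, 0.001]
force: [0.4, 0.3, -0.0]
finger_gap: 85.8
finger_force: 0.0
```

Emit:
carry_out --plan "0 0 0 0 0 0 0; 0 0 0 0 0 0 0; 0 0 0 0 0 0 0; 0 0 0 0 0 0 0; 0 0 0 0 0 0 0"

```text
time_s: 3.48
eef_pos: [579.7, -222.2, 141.2]
ee_rot: [0.741, 0.672, 0.001, 0.003]
force: [0.3, 1.3, 11.2]
finger_gap: 27.0
finger_force: 44.5
```

Emit:
carry_out --plan "0 0 0 0 0 0 0; 0 0 0 0 0 0 0; 0 0 0 0 0 0 0; 0 0 0 0 0 0 0; 0 0 0 0 0 0 0"

```text
time_s: 4.1
eef_pos: [579.7, -222.2, 141.2]
ee_rot: [0.741, 0.672, 0.001, 0.003]
force: [-0.5, 0.1, 10.8]
finger_gap: 27.2
finger_force: 44.5
```

```bash
python3 - <<'E' 2>/dev/null
from h import *
s=snap('side')
im=np.clip(s['img'][200:340,310:470].astype(float)*1.5,0,255).astype('uint8')
cv2.imwrite('pics/grip1.png',cv2.resize(im,(640,560),interpolation=cv2.INTER_CUBIC)[:,:,::-1])
print(bot.read_state()['eef_pos'],bot.read_state()['torque'])
E
```

```text
[ 579.69058735 -222.19745945  141.21833688] [ 0.10148634 -0.18923675  0.01671569]
```

View pics/grip1.png

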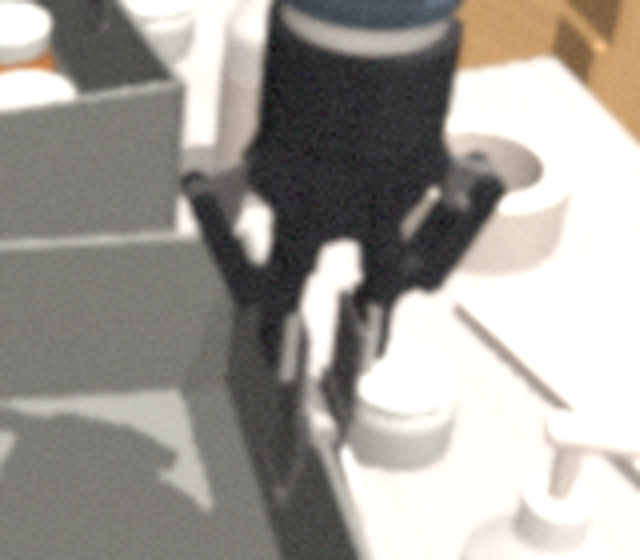

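Gripped: the gap is 27 mm, so the clip is fully open, and it is pressed down onto the rim. Now I'll lift it.

Emit:
carry_out --plan "0 0 0 0 0 -0.02 0; 0 0 0 0 0 -0.03 0; 0 0 0 0 0 -0.04 0; 0 0 0 0 0 -0.04 0; 0 0 0 0 0 -0.04 0"

```text
time_s: 4.78
eef_pos: [576.6, -220.7, 308.7]
ee_rot: [0.741, 0.672, -0.0, -0.001]
force: [0.7, 0.0, -1.4]
finger_gap: 26.9
finger_force: 43.0
```

```bash
python3 go.py 594 308 300 0.065;  python3 - <<'E' 2>/dev/null
from h import *
s=snap('side')
im=np.clip(s['img'][140:320,280:460].astype(float)*1.5,0,255).astype('uint8')
cv2.imwrite('pics/lift1.png',cv2.resize(im,(600,600),interpolation=cv2.INTER_CUBIC)[:,:,::-1])
E
```

```text
p [ 576.6 -220.7  308.7] F [ 0.7  0.  -1.4] gap 26.9 t 4.78 d [ 17.4 528.7  -8.7] w [-0.002 -0.    -0.163] rows 9
-0.0 -0.0 -0.018 0.0587 -0.0038 0.001
-0.0 -0.0 -0.018 0.0587 -0.0028 0.001
-0.0 -0.0 -0.018 0.0588 -0.0017 0.001
-0.0 -0.0 -0.018 0.0588 -0.0006 0.001
-0.0 -0.0 -0.018 0.0588 0.0004 0.001
-0.0 -0.0 -0.018 0.0588 0.0015 0.001
-0.0 -0.0 -0.018 0.0587 0.0026 0.001
-0.0 -0.0 -0.018 0.0587 0.0036 0.001
-0.0 -0.0 -0.018 0.0586 0.0047 0.001
```

View pics/lift1.png

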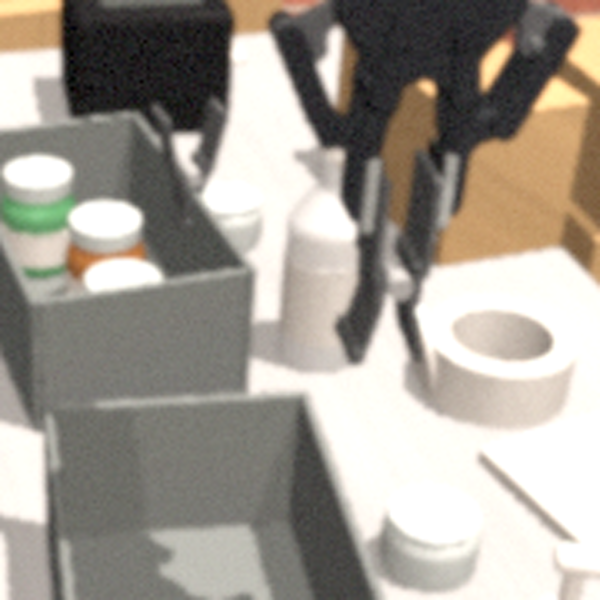

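The side view shows the disc clip held open, upright and free of the wall, with its ticket on the far side. Next I'll carry it over to the jar tub.

Emit:
carry_out --plan "0 0 -0.018 0.0587 -0.0038 0; 0 0 -0.018 0.0587 -0.0028 0; 0 0 -0.018 0.0588 -0.0017 0; 0 0 -0.018 0.0588 -0.0006 0; 0 0 -0.018 0.0588 0.0004 0"

```text
schema error: expected 7 numbers
```

Emit:
carry_out --plan "0 0 -0.018 0.0587 -0.0038 0 0; 0 0 -0.018 0.0587 -0.0028 0 0; 0 0 -0.018 0.0588 -0.0017 0 0; 0 0 -0.018 0.0588 -0.0006 0 0; 0 0 -0.018 0.0588 0.0004 0 0"

```text
time_s: 5.45
eef_pos: [586.3, 74.6, 307.1]
ee_rot: [0.71, 0.704, -0.001, -0.0]
force: [0.3, -0.0, -1.5]
finger_gap: 27.4
finger_force: 43.0
```

Emit:
carry_out --plan "0 0 -0.018 0.0588 0.0015 0 0; 0 0 -0.018 0.0587 0.0026 0 0; 0 0 -0.018 0.0587 0.0036 0 0; 0 0 -0.018 0.0586 0.0047 0 0; 0 0 0 0 0 0 0"

```text
time_s: 6.08
eef_pos: [593.7, 311.3, 306.4]
ee_rot: [0.682, 0.731, -0.001, -0.001]
force: [-0.5, -0.4, -1.3]
finger_gap: 27.1
finger_force: 43.0
```

```bash
python3 go.py 594 308 185 0.065;  python3 - <<'E' 2>/dev/null
from h import *
s=snap('side')
im=np.clip(s['img'][90:270,230:410].astype(float)*1.5,0,255).astype('uint8')
cv2.imwrite('pics/over1.png',cv2.resize(im,(600,600),interpolation=cv2.INTER_CUBIC)[:,:,::-1])
E
```

```text
p [593.7 311.3 306.4] F [-0.5 -0.4 -1.3] gap 27.1 t 6.08 d [   0.3   -3.3 -121.4] w [-0.002  0.     0.004] rows 3
-0.001 0.0 0.001 -0.0011 0.0001 0.0405
-0.001 0.0 0.001 -0.0011 0.0001 0.0405
-0.001 0.0 0.001 -0.0011 0.0001 0.0405
```

Emit:
carry_out --plan "0 0 0 -0.003 0 0.05 0; 0 0 0 0 0 0.05 0; 0 0 0 0 0 0.018 0; 0 0 0 0 0 0 0; 0 0 0 0 0 0 0"

```text
time_s: 6.75
eef_pos: [596.8, 305.0, 192.3]
ee_rot: [0.684, 0.729, 0.002, 0.001]
force: [-0.3, 0.7, -0.5]
finger_gap: 26.9
finger_force: 43.0
```

```bash
python3 go.py 594 308 141 0.065;  python3 - <<'E' 2>/dev/null
from h import *
s=snap('side')
P=[[594,308,118],[594-9,308-17,116],[594+9,308-17,116]]
im=np.clip(s['img'][120:220,280:400].astype(float)*1.6,0,255).astype('uint8')
cv2.imwrite('pics/over1.png',cv2.resize(im,(720,600),interpolation=cv2.INTER_CUBIC)[:,:,::-1])
print(((proj(s,P)-[280,120])*6).round())
for y in (308,291,240): print(((proj(s,[[591,y,110],[597,y,110]])-[280,120])*6).round().tolist())
E
```

```text
p [596.8 305.  192.3] F [-0.3  0.7 -0.5] gap 26.9 t 6.75 d [ -2.8   3.  -51.3] w [ 0.004 -0.001 -0.001] rows 1
0.004 -0.001 -0.001 0.0031 -0.0029 0.0513
[[273. 342.]
 [263. 363.]
 [301. 360.]]
[[267.0, 359.0], [279.0, 358.0]]
[[276.0, 374.0], [288.0, 373.0]]
[[303.0, 423.0], [317.0, 422.0]]
```

View pics/over1.png

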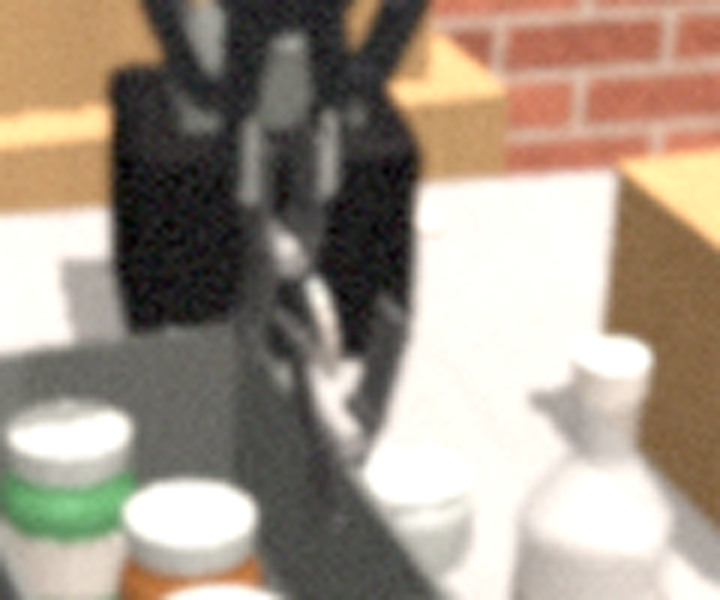

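The view shows the disc clip just above the rim, astride the wall near its end, with its ticket outside (white at about (340,420)). I'll check the rim line numerically in the side view.

```bash
python3 - <<'E' 2>/dev/null
from h import *
s=snap('side'); g=cv2.GaussianBlur(cv2.cvtColor(s['img'],cv2.COLOR_RGB2GRAY),(3,3),0).astype(float)
o=[]
for v in range(196,246,4):
    u=np.arange(325,375); d=g[v,u+1]-g[v,u-1]; i=d.argmax(); P=onz(s,[(u[i],v)],110)[0]; o.append((v,int(u[i]),int(d[i]),*P[:2].round(1)))
for r in o: print(*r)
st=bot.read_state(); print(st['eef_pos'],st['joint_positions'])
E
```

```text
196 341 57 609.6 204.0
200 340 55 601.1 183.1
204 342 41 600.3 161.3
208 345 40 601.9 139.7
212 348 36 603.4 118.7
216 351 35 604.9 98.4
220 356 31 611.0 77.7
224 356 53 605.5 60.0
228 356 51 600.2 42.8
232 355 47 592.8 26.6
236 355 36 587.9 10.4
240 355 21 583.0 -5.3
244 355 19 578.3 -20.6
[596.69025246 305.21982442 192.22819476] [ 3.04042442e-01  3.22543228e-01  1.53662077e+00 -6.69811595e-05
  1.27792973e+00  2.40157301e-01]
```

Emit:
carry_out --plan "0 0 0 0 -0.004 0 0; 0 0 0 0 0 0 0; 0 0 0 0 0 0.005 0; 0 0 0 0 0 0 0; 0 0 0 0 0 0 0"

```text
time_s: 7.48
eef_pos: [591.2, 304.7, 184.1]
ee_rot: [0.684, 0.729, -0.0, -0.0]
force: [-0.4, -0.9, -1.3]
finger_gap: 27.1
finger_force: 43.0
```

Emit:
carry_out --plan "0 0 0 0 0 0.01 0; 0 0 0 0 0 0.01 0; 0 0 0 0 0 0 0; 0 0 0 0 0 0 0; 0 0 0 0 0 0 0"

```text
time_s: 8.1
eef_pos: [591.6, 304.7, 164.8]
ee_rot: [0.684, 0.729, 0.0, 0.0]
force: [0.0, 0.1, -1.0]
finger_gap: 27.4
finger_force: 43.0
```

Emit:
carry_out --plan "0 0 0 0 0 0.01 0; 0 0 0 0 0 0.009 0; 0 0 0 0 0 0 0; 0 0 0 0 0 0 0; 0 0 0 0 0 0 0"

```text
time_s: 8.72
eef_pos: [592.7, 304.6, 144.7]
ee_rot: [0.684, 0.729, 0.002, 0.001]
force: [6.4, 1.2, -3.7]
finger_gap: 27.1
finger_force: 43.3
```

Emit:
carry_out --plan "0 0 0 0 0.003 0 0; 0 0 0 0 0 0 0; 0 0 0 0 0 0.002 0; 0 0 0 0 0 0 0; 0 0 0 0 0 0 0"

```text
time_s: 9.35
eef_pos: [594.1, 304.9, 143.2]
ee_rot: [0.684, 0.729, -0.0, -0.0]
force: [-0.2, -0.4, -1.5]
finger_gap: 26.9
finger_force: 43.0
```

Emit:
carry_out --plan "0 0 0 0 0 0.002 0; 0 0 0 0 0 0 0.45; 0 0 0 0 0 0 0.6; 0 0 0 0 0 0 0.8; 0 0 0 0 0 0 1"

```text
time_s: 9.98
eef_pos: [594.3, 304.9, 141.6]
ee_rot: [0.684, 0.729, 0.0, -0.0]
force: [-0.6, -0.0, -0.6]
finger_gap: 83.4
finger_force: 0.0
```

Emit:
carry_out --plan "0 0 0 0 0 0 1; 0 0 0 0 0 0 1; 0 0 0 0 0 -0.01 1; 0 0 0 0 0 -0.03 1; 0 0 0 0 0 -0.05 1"

```text
time_s: 10.6
eef_pos: [593.2, 304.5, 230.7]
ee_rot: [0.684, 0.729, -0.002, -0.001]
force: [1.7, 0.5, -0.4]
finger_gap: 85.4
finger_force: 0.0
```

```bash
python3 go.py 600 216 300 0.065;  python3 - <<'E' 2>/dev/null
from h import *
s=snap('side')
im=np.clip(s['img'][120:240,270:400].astype(float)*1.5,0,255).astype('uint8')
cv2.imwrite('pics/rel1.png',cv2.resize(im,(650,600),interpolation=cv2.INTER_CUBIC)[:,:,::-1])
E
```

```text
p [593.2 304.5 230.7] F [ 1.7  0.5 -0.4] gap 85.4 t 10.6 d [  6.8 -88.5  69.3] w [-0.004  0.001 -0.001] rows 2
-0.002 0.0 -0.001 -0.0444 0.0004 -0.0346
-0.002 0.0 -0.001 -0.0444 0.0005 -0.0346
```

View pics/rel1.png

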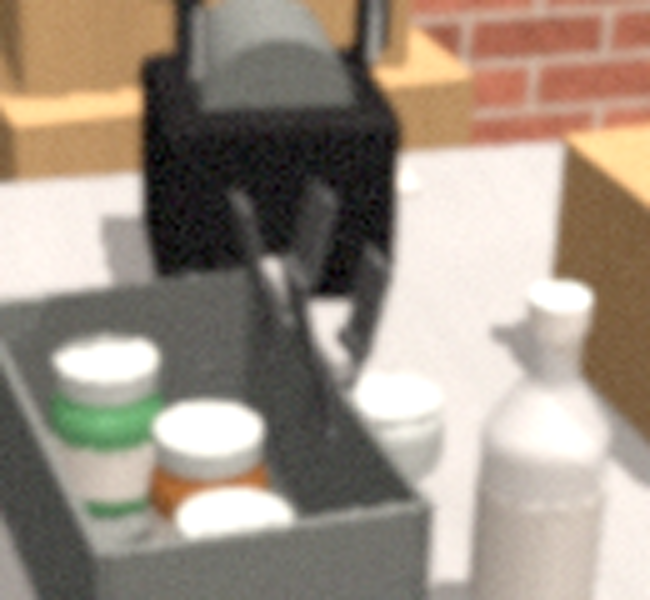

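The disc clip is seated upright on the jar tub's far wall at about (280,240), with the card clip beside it at about (340,310). Next is the card clip.

Emit:
carry_out --plan "-0.002 0 0 -0.0444 0.0004 0 1; -0.002 0 0 -0.0444 0.0005 0 1; 0 0 0 0 0 0.03 1; 0 0 0 0 0 0 1; 0 0 0 0 0 0 1"

```text
time_s: 11.28
eef_pos: [601.4, 216.8, 202.5]
ee_rot: [0.684, 0.73, 0.002, 0.002]
force: [-0.0, -0.2, 0.2]
finger_gap: 85.5
finger_force: 0.0
```

```bash
python3 go.py 600 216 140 0.065
```

```text
p [601.4 216.8 202.5] F [-0.  -0.2  0.2] gap 85.5 t 11.28 d [ -1.4  -0.8 -62.5] w [ 0.005 -0.    -0.   ] rows 2
0.003 -0.0 -0.0 -0.0003 -0.0009 0.0312
0.003 -0.0 -0.0 -0.0003 -0.0008 0.0312
```

Emit:
carry_out --plan "0.003 0 0 0 -0.001 0.031 1; 0.002 0 0 0 0 0.031 1; 0 0 0 0 0 0 1; 0 0 0 0 0 0 1; 0 0 0 0 0 0 1"

```text
time_s: 11.9
eef_pos: [601.4, 216.7, 141.7]
ee_rot: [0.684, 0.729, 0.001, 0.001]
force: [-0.2, 0.5, 0.2]
finger_gap: 85.3
finger_force: 0.0
```

Emit:
carry_out --plan "0 0 0 0 0 0 0; 0 0 0 0 0 0 0; 0 0 0 0 0 0 0; 0 0 0 0 0 0 0; 0 0 0 0 0 0 0"

```text
time_s: 12.52
eef_pos: [601.8, 216.4, 142.6]
ee_rot: [0.684, 0.729, 0.001, 0.001]
force: [-1.5, -1.7, 10.7]
finger_gap: 27.1
finger_force: 42.9
```

Emit:
carry_out --plan "0 0 0 0 0 -0.02 0; 0 0 0 0 0 -0.03 0; 0 0 0 0 0 -0.04 0; 0 0 0 0 0 -0.04 0; 0 0 0 0 0 -0.04 0"

```text
time_s: 13.15
eef_pos: [599.7, 216.2, 310.8]
ee_rot: [0.684, 0.729, -0.001, -0.001]
force: [1.2, -0.2, -0.9]
finger_gap: 26.5
finger_force: 41.7
```

```bash
python3 go.py 581.5 -195 308 -0.09
```

```text
p [599.7 216.2 310.8] F [ 1.2 -0.2 -0.9] gap 26.5 t 13.15 d [ -18.2 -411.2   -2.8] w [-0.002  0.     0.154] rows 7
-0.0 0.0 0.022 -0.0585 -0.0063 0.0004
-0.0 0.0 0.022 -0.0586 -0.0051 0.0004
-0.0 0.0 0.022 -0.0587 -0.0038 0.0004
-0.0 0.0 0.022 -0.0587 -0.0025 0.0004
-0.0 0.0 0.022 -0.0588 -0.0012 0.0004
-0.0 0.0 0.022 -0.0588 0.0001 0.0004
-0.0 0.0 0.022 -0.0588 0.0014 0.0004
```

Emit:
carry_out --plan "0 0 0.022 -0.0585 -0.0063 0 0; 0 0 0.022 -0.0586 -0.0051 0 0; 0 0 0.022 -0.0587 -0.0038 0 0; 0 0 0.022 -0.0587 -0.0025 0 0; 0 0 0.022 -0.0588 -0.0012 0 0"

```text
time_s: 13.78
eef_pos: [586.5, -79.1, 309.7]
ee_rot: [0.723, 0.69, -0.0, -0.001]
force: [0.4, -0.1, -1.4]
finger_gap: 27.4
finger_force: 41.6
```

Emit:
carry_out --plan "0 0 0.022 -0.0588 0 0 0; 0 0 0.022 -0.0588 0.0014 0 0; 0 0 0 0 0 0.05 0; 0 0 0 0 0 0.05 0; 0 0 0 0 0 0 0"

```text
time_s: 14.4
eef_pos: [578.8, -193.5, 204.5]
ee_rot: [0.738, 0.674, -0.002, -0.006]
force: [0.4, 0.0, -1.1]
finger_gap: 26.7
finger_force: 41.6
```

```bash
python3 go.py 581.5 -195 190 -0.09;  python3 - <<'E' 2>/dev/null
from h import *
s=snap('side')
im=np.clip(s['img'][170:350,320:470].astype(float)*1.5,0,255).astype('uint8')
cv2.imwrite('pics/over2.png',cv2.resize(im,(500,600),interpolation=cv2.INTER_CUBIC)[:,:,::-1])
E
```

```text
p [ 578.8 -193.5  204.5] F [ 0.4  0.  -1.1] gap 26.7 t 14.4 d [  2.7  -1.5 -14.5] w [-0.011 -0.004 -0.   ] rows 1
-0.011 -0.004 -0.0 -0.0013 0.003 0.0145
```

View pics/over2.png

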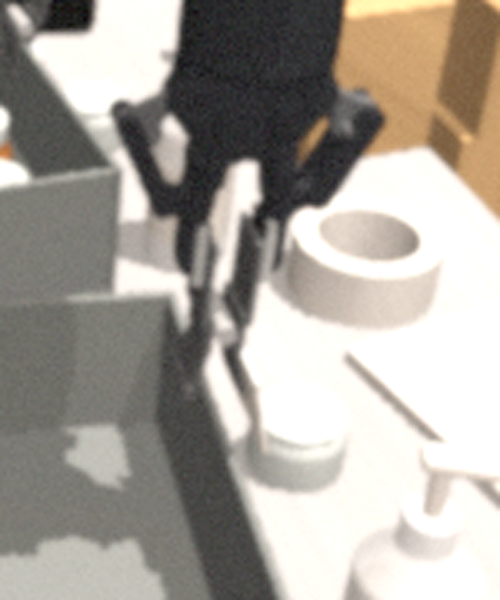

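The card clip is held upright above the empty tub's far rim at about (200,380), with its card outside. I'll lower it slowly and watch the force.

Emit:
carry_out --plan "0 0 0 -0.001 0.002 0.014 0; 0 0 0 0 0 0 0; 0 0 0 0 0 0.01 0; 0 0 0 0 0 0.01 0; 0 0 0 0 0 0 0"

```text
time_s: 15.08
eef_pos: [583.0, -195.8, 173.9]
ee_rot: [0.738, 0.675, -0.001, -0.002]
force: [-0.1, 0.3, -1.6]
finger_gap: 27.1
finger_force: 41.6
```

Emit:
carry_out --plan "0 0 0 0 -0.001 0.01 0; 0 0 0 0 0 0.01 0; 0 0 0 0 0 0.007 0; 0 0 0 0 0 0 0; 0 0 0 0 0 0 0"

```text
time_s: 15.7
eef_pos: [582.8, -196.1, 148.5]
ee_rot: [0.738, 0.675, -0.0, -0.0]
force: [-0.1, -0.3, -1.3]
finger_gap: 27.0
finger_force: 41.6
```

Emit:
carry_out --plan "0 0 0 0 0 0.005 0; 0 0 0 0 0 0 0; 0 0 0 0 0 0 0; 0 0 0 0 0 0 0; 0 0 0 0 0 0 0"

```text
time_s: 16.32
eef_pos: [582.8, -196.1, 143.4]
ee_rot: [0.738, 0.675, -0.0, -0.0]
force: [1.5, -1.0, -2.3]
finger_gap: 27.0
finger_force: 41.6
```

Emit:
carry_out --plan "0 0 0 0 0 0 0.45; 0 0 0 0 0 0 0.6; 0 0 0 0 0 0 0.8; 0 0 0 0 0 0 1; 0 0 0 0 0 0 1"

```text
time_s: 16.95
eef_pos: [582.6, -196.1, 143.5]
ee_rot: [0.738, 0.675, -0.001, -0.0]
force: [-0.1, -0.6, -0.1]
finger_gap: 85.3
finger_force: 0.0
```

Emit:
carry_out --plan "0 0 0 0 0 0 1; 0 0 0 0 0 -0.01 1; 0 0 0 0 0 -0.03 1; 0 0 0 0 0 -0.06 1; 0 0 0 0 0 -0.06 1"

```text
time_s: 17.58
eef_pos: [582.6, -195.9, 305.6]
ee_rot: [0.738, 0.675, -0.0, -0.0]
force: [1.3, -0.5, 1.1]
finger_gap: 85.2
finger_force: 0.0
```

Emit:
carry_out --plan "0 0 0 0 -0.06 0 1; 0 0 0 0 -0.06 0 1; 0 0 0 0 -0.06 0 1; 0 0 0 0 -0.03 0 1; 0 0 0 0 0 0 1"

```text
time_s: 18.2
eef_pos: [372.8, -177.2, 304.6]
ee_rot: [0.739, 0.674, -0.0, 0.001]
force: [-0.1, 0.5, 0.7]
finger_gap: 85.2
finger_force: 0.0
```

```bash
python3 - <<'E' 2>/dev/null
from h import *
s=snap('side');t=snap('top')
f=lambda i:np.clip(i.astype(float)*1.5,0,255).astype('uint8')
a=cv2.resize(f(s['img'][140:360,280:430]),(409,600),interpolation=cv2.INTER_CUBIC)
b=np.zeros((600,390,3),'uint8')
b[:300]=cv2.resize(f(t['img'][160:240,150:254]),(390,300),interpolation=cv2.INTER_CUBIC); b[300:]=cv2.resize(f(t['img'][160:240,380:484]),(390,300),interpolation=cv2.INTER_CUBIC)
cv2.imwrite('pics/end.png',np.hstack([a,b])[:,:,::-1])
print(bot.read_state()['eef_pos'],bot.read_state()['force'])
E
```

```text
[ 374.07243822 -177.41394662  304.37837374] [0.56312312 0.13086393 0.39251384]
```

View pics/end.png

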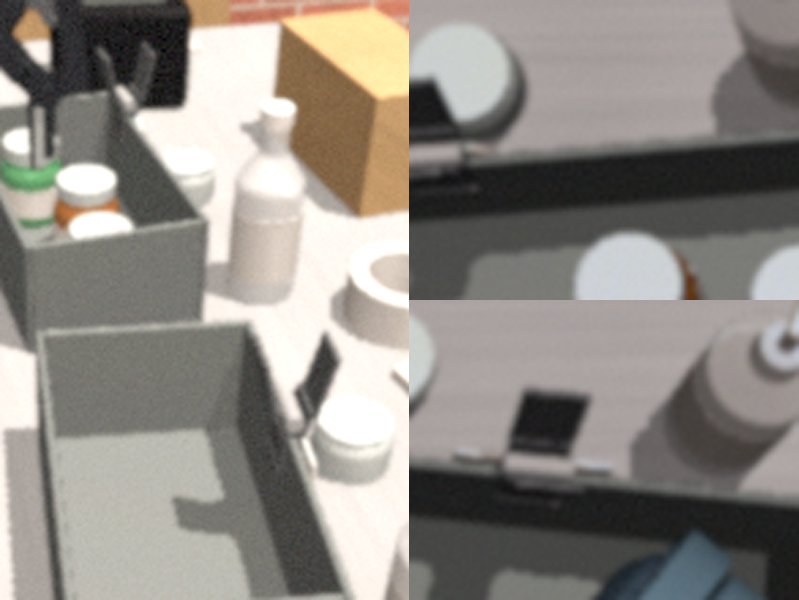

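The final view shows both clips upright on the swapped far walls with their tickets outside. The jars, bottles and tins have not moved, and the arm is clear, so I'm handing in.

```bash
python3 -c "
from bench import bot
print(bot.hand_in())"
```

```text
the job is handed in; nothing more can be done
None
```

I swapped the two clips and handed the job in at about 18 s: the round-ticket clip is on the jar tub's far wall and the rectangular one on the empty tub's. The last pictures show both upright with tickets outside and nothing else visibly moved, but the hand-in returned no verdict.

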